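# Third hand at the pepper mill: fit the head and hold it down on its spring

### The arm

A 6-joint arm with a two-finger parallel gripper is mounted at the origin on the work surface; the furniture and walls round the work are solid. World frame = base frame: x ahead of the robot, y to its left, z up, the work surface at z = 0. Lengths are in m, angles in rad, forces in N, time in s.
With the tool pointing down it reaches from about 0.35 to 0.975 m from the base axis. Payload 17.4 kg.
Tool frame: the origin (TCP) lies between the finger pads; the fingertips stand 17 mm ahead of it and the grasp point (between the pads) lies 2 mm behind it (manip.nose_length is the z of the fingertips in the tool frame, in m); z points along the fingers, y is the line along which they close (so a half turn about z gives the same grasp; the last joint's range is limited). The gripper opens to 85 mm and grips with 20 to 120 N. Pads are 22 mm wide; open, the fingers measure 114 mm over their backs; the gripper's body (76 mm by 85 mm) begins 54 mm behind the grasp point. The pads swing forward as they close: fully open they stand 13 mm farther back than shut.
Start: joints at [-1.295, 0.116, 1.442, -0, 1.584, -0.038], TCP at [0.208, -0.642, 0.248] pointing down, gripper open.
Joint ranges: [-2.83, 2.83], [-0.83, 2.19], [0.07, 2.5], [-1.14, 4.28], [0.01, 3], [-2.97, 2.97]. Speed limits (rad/s): [1.89, 1.89, 2.22, 3.14, 3.14, 3.14].

### API

Orientations are given as [roll, pitch, yaw] about the fixed x, y, z axes, in that order (R = Rz(yaw) Ry(pitch) Rx(roll)).
In Python, from rig import manip gives the robot as it stands.
- The arm moves only by the tool move_tool, called after "Call:" as name(argument=value, ...) on one line, values as JSON. Schema: {"type":"object","properties":{"offsets":{"type":"array","items":{"type":"object","properties":{"tx":{"type":"number"},"ty":{"type":"number"},"tz":{"type":"number"},"wx":{"type":"number"},"wy":{"type":"number"},"wz":{"type":"number"},"finger_gap":{"type":"number"}},"additionalProperties":false,"required":["finger_gap"]},"minItems":1,"maxItems":10},"only":{"type":"string"},"quiet":{"type":"boolean"},"lines":{"type":"string"}},"required":["offsets"],"additionalProperties":false}. offsets is a list of rows, 1 to 10 of them, each an object with the fields tx, ty, tz (the shift in units of 100 mm), wx, wy, wz (a rotation vector in units of 0.05 rad), finger_gap (the finger opening in m); a field left out counts as zero (the opening has to be given); each row shifts and turns the commanded pose from where the row before left it, along the tool's axes as they then stand; what a row does not reach is not made up. A row lasts 1/12 s, in which the tool goes at most 0.0417 m and 0.125 rad, less where a joint would pass 70% of its speed; a pose out of reach is approached as far as the arm can. The fingers move at their own pace and stop on an object; the grip force is fixed at half the most. Time passes only in rows, so rows that do not move let the fingers close. The tool returns the time, the measured TCP pose, the force, the opening and the grip force at its end. only (a regular expression) keeps the lines of the reply that match it, lines (a string "A,B") keeps lines A to B, and quiet returns only ok. Input that does not fit is refused with a message, and nothing moves.
- manip.read_state(): the state, without advancing time (a new reading comes with each control period).
- manip.snapshot(name): name is "side" or "top" or "wrist"; returns the picture (384x512x3 uint8, blue, green, red); there is no depth.
- manip.calibration(name): a dict with "intrinsics" (3x3 intrinsics, pixels), "R" (3x3) and "t" (3): a world point X has camera coordinates R X + t; the wrist camera has in their place "T_tool_cam" (4x4, takes a point from camera to tool coordinates, whose origin is the TCP and whose axes are the flange's). Camera axes: x right, y down, z forward; pixel columns grow to the right and rows downward; lengths in m; the calibration is good to about 2 mm. The wrist camera is an equidistant fisheye: a pixel r from the principal point sees the ray r / f radians off the axis. A picture is of the moment at which its call begins: read the wrist's pose just before it. calibration takes no time and is no camera call.
- manip.close_job(): hands the job in; it is judged then, once.
The state is a dict: "clock": time; "joints": joint angles; "joint_vel": joint speeds; "joint_efforts": joint torques, N m; "ee_pos": TCP position; "ee_rot": TCP orientation; "ft_force": force on the tool from outside, world axes, zero at the start; "moment": the same for the moment, N m; "finger_gap": finger opening in m; "gripper_force": force on a finger pad.
Only numpy, scipy, OpenCV 4.12 (cv2) and the standard library are available. Lean on these libraries where they do the work, as an engineer would, in place of code of your own. Each camera call takes 0.05 s, during which the arm holds its last target. There are 200 camera calls.

### The job

The pepper mill (the taller of the two wooden mill bodies) and the salt mill have been taken apart for cleaning. Slide the one of the two wooden heads on the board whose bore fits the pepper mill's thick shaft down over that shaft, push it straight down against the sprung collar with a steady force of about 12 newtons, without ramming the spring to its bottom, and finish while still gripping it by its sides and holding that push, so that I can screw the top nut onto the thread. Keep the pepper mill standing upright, and do not shift or knock over the salt mill, the top nut, the spice jars or the honey jar.

Things in the scene. Friction and masses are not known exactly. Their poses are not given: they have to be found in the camera images.
- pepper_mill: the taller turned dark-wood mill body, loose and upright, about 0.5 kg. Base 60 mm across, waist 42 mm, top 49 mm across and 122 mm above the origin, which is the centre of its underside; z up its axis. A round 10 mm steel shaft rises from its top, through a steel collar 32 mm across that stands 12 mm above the top on a spring
- pepper_mill_tip (a point): the upper end of the pepper mill's steel shaft, 178 mm above the mill's origin; the shaft is 10 mm thick, its last 8 mm taper to 5 mm, and the end is threaded for the top nut
- pepper_mill_collar (a joint): how far the sprung collar is pressed down into the pepper mill, m: 0 when free, 0.012 at the bottom; 2 N per mm, so 0.006 at 12 N
- collar_top (a point): centre of the top face of the pepper mill's sprung collar, on the mill's axis, 134 mm above the mill's origin when not pressed (44 mm below the shaft's tip); the head's underside comes to rest on it
- head_a: turned dark-wood mill head, loose, standing on the board, 90 g: a drum 48 mm across and 40 mm tall, straight-sided to 28 mm, domed above; a 14 mm bore runs right through (the hole in its steel-rimmed top is wide), widened to 20 mm in the lowest 5 mm. Slides freely over the pepper mill's 10 mm shaft at any turn. Origin at the centre of its underside, z up its axis
- head_b: the salt mill's head: the same size and wood as head_a, but its bore is only 6 mm (a small hole in a broad steel rim), so it stops on the tip of the pepper mill's shaft. Origin at the centre of its underside. The two heads may be in either place on the board
- tray_board: plain wooden board 200 x 300 x 18 mm, lying fixed on the worktop, long side along its own y; origin at the centre of its underside. The two heads and the top nut stand on it, so the heads' undersides are 18 mm above the worktop
- top_nut: small steel top nut of the pepper mill, 18 mm across, 20 mm tall, standing on the board near its far edge; origin at the centre of its underside. Left for the person to screw on
- salt_mill: the shorter dark-wood mill body, loose, 55 mm across, 92 mm tall plus a thin 5 mm steel shaft up to 148 mm, behind the work; origin at the centre of its underside. Leave alone
- spice_green: glass spice jar with a red cap and a green and white label, 45 mm across, 106 mm tall, behind the board; origin at the centre of its underside. Leave alone
- honey_jar: glass jar of honey with a black cap, 65 mm across, 86 mm tall, behind the board; origin at the centre of its underside. Leave alone

How it is judged:
By the outcome, as a careful person would: the job done as asked, in the order asked, and still so for the second after the job is handed in, while the arm keeps its last pose, push and grip.
It also fails if it takes over 54 s, if anything falls off the work surface, if the arm or the gripper's body presses on something with over 40 N, if the wrist force passes 120 N, or if a joint passes its speed limit or range.

## Working session

There is one attempt and no reset: what is moved stays moved. The work goes in short steps, Python scripts to look and compute and a tool call to move; the robot and the scene stay as the last step left them, time stands still between calls to the robot, and variables do not carry over. Pictures are saved under pics/ and viewed, at most 10 in all, crops included, and the job is handed in when it is done.

```bash
ls; mkdir -p pics; python3 - <<'E'
from rig import manip
import cv2,numpy as np
np.set_printoptions(precision=4,suppress=True)
s=manip.read_state();print({k:np.round(v,4) for k,v in s.items()})
for n in("side","top","wrist"):
    cv2.imwrite(f"pics/{n}0.png",manip.snapshot(n))
    c=manip.calibration(n);print(n,c)
    if 'R' in c: print(-np.array(c['R']).T@np.array(c['t']))
print(manip.nose_length)
a=cv2.imread("pics/side0.png");b=cv2.imread("pics/top0.png")
E
```

```text
pics
rig.py
{'clock': np.float64(0.0), 'joints': array([-1.2948,  0.1165,  1.4423, -0.    ,  1.584 , -0.0378]), 'joint_vel': array([ 0.0005, -0.0013, -0.    , -0.0004,  0.0004,  0.0013]), 'joint_efforts': array([ -0.0009, -73.1979, -63.2488,  -0.0002,   0.006 ,  -0.    ]), 'ee_pos': array([ 0.2083, -0.6419,  0.2475]), 'ee_rot': array([-3.1404, -0.    ,  0.3138]), 'ft_force': array([0.9757, 0.1349, 0.2912]), 'moment': array([0.0233, 0.0165, 0.0414]), 'gripper_force': np.float64(0.0), 'finger_gap': np.float64(0.0854)}
side {'intrinsics': array([[371.5699,   0.    , 258.4617],
       [  0.    , 371.5699, 189.4342],
       [  0.    ,   0.    ,   1.    ]]), 'R': array([[ 0.9806, -0.1956, -0.0099],
       [-0.0818, -0.3633, -0.9281],
       [ 0.1779,  0.9109, -0.3723]]), 't': array([-0.5663,  0.1618,  0.9988])}
[ 0.3909 -0.9618  0.5164]
top {'intrinsics': array([[480.8779,   0.    , 250.6476],
       [  0.    , 480.8779, 186.1067],
       [  0.    ,   0.    ,   1.    ]]), 'R': array([[ 0.0283, -0.9996,  0.0087],
       [-0.9857, -0.0294, -0.166 ],
       [ 0.1662, -0.0038, -0.9861]]), 't': array([-0.0326,  0.6003,  1.1017])}
[ 0.4095 -0.0107  1.1863]
wrist {'intrinsics': array([[297.3186,   0.    , 260.3388],
       [  0.    , 297.3186, 194.3824],
       [  0.    ,   0.    ,   1.    ]]), 'T_tool_cam': array([[-0.0008, -0.9493, -0.3145,  0.0807],
       [ 1.    , -0.0008, -0.    , -0.0001],
       [-0.0002, -0.3145,  0.9493, -0.1264],
       [ 0.    ,  0.    ,  0.    ,  1.    ]])}
0.017
```

View pics/top0.png

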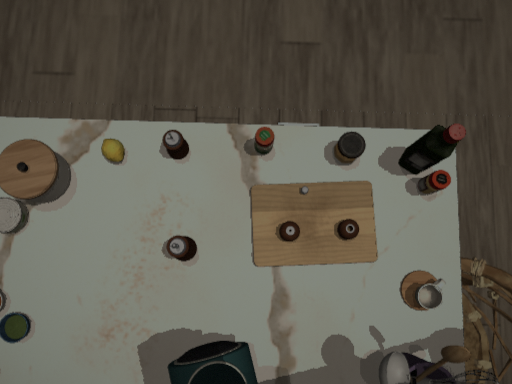

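View pics/side0.png

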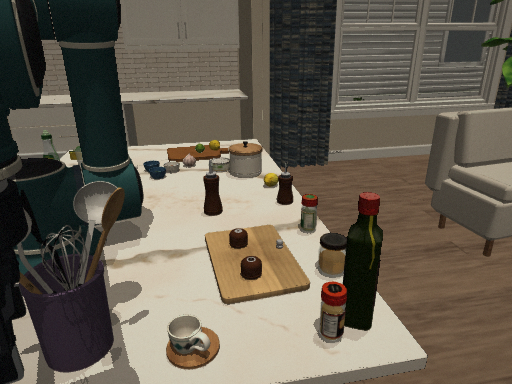

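Top view: heads at about (289,231) and (348,229), pepper mill at (181,247), salt mill at (175,145), nut at (304,190). The side view agrees, with the taller mill at (212,195). I'll zoom in to tell the bores apart.

```bash
cat > h.py <<'E'
import cv2,numpy as np
from rig import manip
np.set_printoptions(precision=4,suppress=True)
def ray(n,uv):
    c=manip.calibration(n);R=np.array(c['R']);d=R.T@np.linalg.inv(c['intrinsics'])@np.array([*uv,1.]);return -R.T@np.array(c['t']),d
def onz(n,uv,z):
    o,d=ray(n,uv);return o+d*(z-o[2])/d[2]
def proj(n,X):
    c=manip.calibration(n);p=np.array(c['intrinsics'])@(np.array(c['R'])@X+c['t']);return p[:2]/p[2]
E
python3 - <<'E'
from h import *
a=cv2.imread("pics/top0.png")
f=lambda x,y,w,h,k:cv2.resize(a[y:y+h,x:x+w],None,fx=k,fy=k,interpolation=cv2.INTER_CUBIC)
cv2.imwrite("pics/z.png",np.vstack([np.hstack([f(270,211,40,40,7),f(328,209,40,40,7)]),np.hstack([f(160,227,40,40,7),f(158,124,40,40,7)])]))
for uv in((289.5,228),(348.5,227)):print(onz("top",uv,.058))
print(onz("top",(178,244),.134))
E
```

```text
[ 0.5027 -0.109   0.058 ]
[ 0.5091 -0.2477  0.058 ]
[0.4547 0.1394 0.134 ]
```

View pics/z.png

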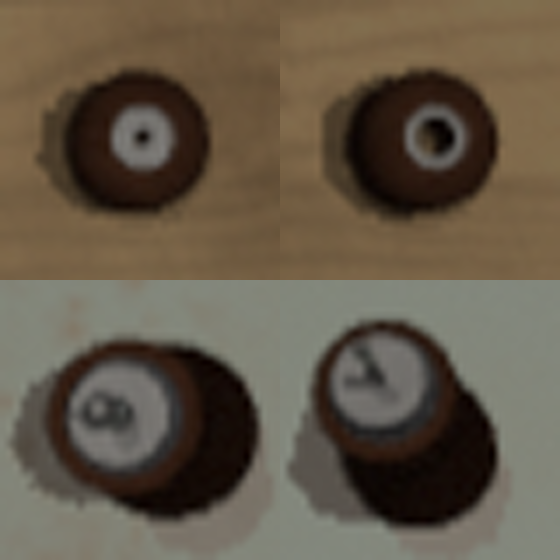

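The right-hand head, with its rim at about (349.7,228), has the wide bore, so it is head_a. The pepper mill's collar is at about (176.4,245.5). Before planning the path I'll locate the tall utensils.

```bash
python3 - <<'E'
from h import *
def tri(u1,u2):
    o1,d1=ray("top",u1);o2,d2=ray("side",u2)
    A=np.c_[d1,-d2];s=np.linalg.lstsq(A,o2-o1,rcond=None)[0];p,q=o1+d1*s[0],o2+d2*s[1];return (p+q)/2,np.linalg.norm(p-q)
print("ladle",tri((397,366),(97,201)));print("spoon",tri((455,354),(114,200)))
print("bottle",tri((456,132),(369,203)))
A=onz("top",(349.7,228.1),.058);print("head",A,onz("side",(252,261),.058))
m=tri((175,244),(211.5,174));print("tip",m)
print(onz("top",(176.4,245.3),.134))
s=manip.read_state();p=np.array(s['ee_pos']);print(s['clock'])
from scipy.spatial.transform import Rotation as Ro
R=Ro.from_euler('xyz',s['ee_rot']).as_matrix()
print("to above head, tool axes",R.T@(A-p))
print("axes",R)
E
```

```text
ladle (array([ 0.2287, -0.2985,  0.248 ]), np.float64(0.013479486606537068))
spoon (array([ 0.2682, -0.3901,  0.2857]), np.float64(0.004608331723501305))
bottle (array([ 0.6895, -0.4241,  0.2543]), np.float64(0.0005802492615945492))
head [ 0.5066 -0.2505  0.058 ] [ 0.5117 -0.2591  0.058 ]
tip (array([0.4563, 0.1466, 0.1288]), np.float64(0.0030577582955712036))
[0.4518 0.1427 0.134 ]
0.15
to above head, tool axes [ 0.4046 -0.2801  0.19  ]
axes [[ 0.9512  0.3087 -0.0002]
 [ 0.3087 -0.9512  0.0008]
 [ 0.     -0.0009 -1.    ]]
```
View pics/wrist0.png

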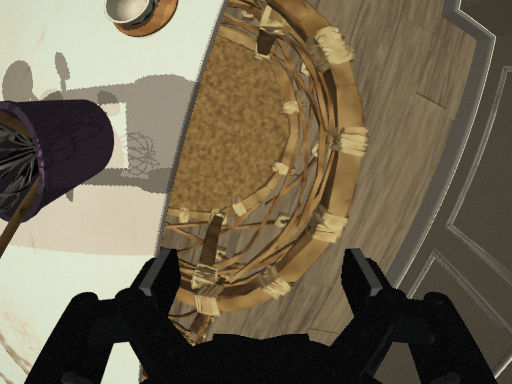

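The wrist view shows the utensil crock at the left, about (60,160), and the floor chair. I'll swing outward round the crock and then in over head_a.

The manual's scale: shifts go in units of 100 mm and turns go in units of 0.05 rad. Converting my numbers, 0.039 m is 0.39, -0.006 m is -0.06.

Call:
move_tool(offsets=[{"tx":0.39,"tz":-0.06,"finger_gap":0.085},{"tx":0.39,"tz":-0.06,"finger_gap":0.085},{"tx":0.39,"tz":-0.06,"finger_gap":0.085},{"tx":0.39,"tz":-0.06,"finger_gap":0.085},{"tx":0.39,"finger_gap":0.085},{"tx":0.39,"finger_gap":0.085},{"tx":0.39,"finger_gap":0.085}])

```text
clock: 0.73
ee_pos: [0.4697, -0.5568, 0.2722]
ee_rot: [-3.142, 0.0, 0.314]
ft_force: [-0.2, -0.4, -0.2]
finger_gap: 0.085
gripper_force: 0.0
```

Call:
move_tool(offsets=[{"tx":0.18,"ty":-0.36,"finger_gap":0.085},{"tx":0.18,"ty":-0.36,"finger_gap":0.085},{"tx":0.18,"ty":-0.36,"finger_gap":0.085},{"tx":0.18,"ty":-0.36,"finger_gap":0.085},{"tx":0.18,"ty":-0.36,"finger_gap":0.085},{"tx":0.18,"ty":-0.36,"finger_gap":0.085},{"tx":0.18,"ty":-0.36,"finger_gap":0.085},{"ty":-0.28,"finger_gap":0.085},{"finger_gap":0.085},{"finger_gap":0.085}])

```text
clock: 1.57
ee_pos: [0.5014, -0.2515, 0.2727]
ee_rot: [3.141, -0.0, 0.316]
ft_force: [-0.3, -0.7, -0.0]
finger_gap: 0.085
gripper_force: 0.0
```

```bash
cat >> h.py <<'E'
from scipy.spatial.transform import Rotation as Ro
def wcap(name):
    s=manip.read_state();im=manip.snapshot("wrist");cv2.imwrite(name,im)
    T=np.eye(4);T[:3,:3]=Ro.from_euler('xyz',s['ee_rot']).as_matrix();T[:3,3]=s['ee_pos'];return im,T
def wonz(T,uv,z):
    c=manip.calibration("wrist");K=np.array(c['intrinsics']);W=T@np.array(c['T_tool_cam'])
    v=(np.array(uv)-K[:2,2])/K[0,0];th=np.linalg.norm(v);d=np.r_[v/th*np.sin(th),np.cos(th)]
    d=W[:3,:3]@d;o=W[:3,3];return o+d*(z-o[2])/d[2]
def wproj(T,X):
    c=manip.calibration("wrist");K=np.array(c['intrinsics']);W=T@np.array(c['T_tool_cam'])
    p=W[:3,:3].T@(np.array(X)-W[:3,3]);r=np.hypot(p[0],p[1]);th=np.arctan2(r,p[2]);return K[:2,2]+K[0,0]*th*p[:2]/r
E
python3 - <<'E'
from h import *
im,T=wcap("pics/w1.png");np.save("T1.npy",T);s=manip.read_state();print(s['clock'],s['ft_force'],T,wproj(T,[.508,-.252,.058]),s['joints'])
E
```

```text
1.6167 [ 0.2827 -0.8153  0.6363] [[ 0.9506  0.3105  0.0006  0.5014]
 [ 0.3105 -0.9506 -0.0005 -0.2515]
 [ 0.0005  0.0006 -1.      0.2727]
 [ 0.      0.      0.      1.    ]] [262.4761 163.3875] [-0.5117 -0.1376  1.6544 -0.0002  1.6243  0.7445]
```

View pics/w1.png

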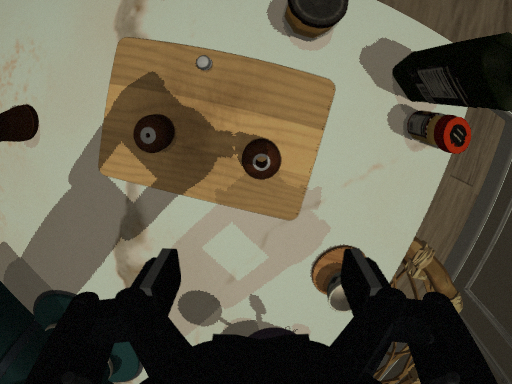

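Wrist view: head_a (wide bore) has its rim at about (261,160) and head_b is at (152,134). I'll measure the rim and outline precisely.

```bash
python3 - <<'E'
from h import *
im=cv2.imread("pics/w1.png");T=np.load("T1.npy")
g=cv2.cvtColor(im,cv2.COLOR_BGR2GRAY);x0,y0=236,134
c=im[y0:186,x0:288].astype(int)
hsv=cv2.cvtColor(im,cv2.COLOR_BGR2HSV)[y0:186,x0:288]
rim=((hsv[...,1]<60)&(hsv[...,2]>60)).astype(np.uint8)
n,l,st,ce=cv2.connectedComponentsWithStats(rim)
for i in range(1,n):
    if st[i,4]>20:print(st[i],ce[i]+[x0,y0])
cs,_=cv2.findContours(rim,0,2);k=max(cs,key=cv2.contourArea);(cx,cy),r=cv2.minEnclosingCircle(k);print(cx+x0,cy+y0,r,wonz(T,(cx+x0,cy+y0),.058))
dark=((hsv[...,2]<75)).astype(np.uint8)|rim
dark=cv2.morphologyEx(dark,cv2.MORPH_OPEN,np.ones((7,7)))
cs,_=cv2.findContours(dark,0,2);k=max(cs,key=cv2.contourArea);e=cv2.fitEllipse(k);print("outline",e[0][0]+x0,e[0][1]+y0,e[1])
A=wonz(T,(cx+x0,cy+y0),.058)
print("delta tool",T[:3,:3].T@(A-T[:3,3]), "pix pred for axis z=.03",wproj(T,[A[0],A[1],.032]))
E
```

```text
[ 17  20  17  17 124] [261.3145 162.    ]
261.0 162.0 8.602425575256348 [ 0.509  -0.2498  0.058 ]
outline 260.70719718933105 158.4220905303955 (38.21493911743164, 40.661502838134766)
delta tool [0.0076 0.0007 0.2147] pix pred for axis z=.03 [260.9373 157.6831]
```

Call:
move_tool(offsets=[{"tx":0.075,"ty":0.01,"tz":0.36,"finger_gap":0.085},{"tz":0.4,"finger_gap":0.085},{"tz":0.4,"finger_gap":0.085},{"tz":0.4,"finger_gap":0.085},{"tz":0.4,"finger_gap":0.085},{"tz":0.25,"finger_gap":0.085},{"tz":0.12,"finger_gap":0.085},{"finger_gap":0.085},{"finger_gap":0.085}])

```text
clock: 2.37
ee_pos: [0.5092, -0.252, 0.04]
ee_rot: [3.141, -0.0, 0.313]
ft_force: [0.2, 0.2, 0.9]
finger_gap: 0.0851
gripper_force: 0.0
```

Call:
move_tool(offsets=[{"tx":0.005,"ty":-0.02,"finger_gap":0.07},{"finger_gap":0.04},{"finger_gap":0.04},{"finger_gap":0.04},{"finger_gap":0.04},{"finger_gap":0.04},{"finger_gap":0.04},{"finger_gap":0.04}])

```text
clock: 3.03
ee_pos: [0.5095, -0.2495, 0.0412]
ee_rot: [3.14, -0.002, 0.314]
ft_force: [-2.0, 0.7, 10.6]
finger_gap: 0.0454
gripper_force: 62.0
```

Call:
move_tool(offsets=[{"finger_gap":0.03},{"finger_gap":0.03},{"finger_gap":0.03},{"finger_gap":0.03}])

```text
clock: 3.37
ee_pos: [0.5095, -0.2495, 0.0412]
ee_rot: [3.14, -0.002, 0.314]
ft_force: [-2.5, 1.1, 10.0]
finger_gap: 0.0458
gripper_force: 62.0
```

Call:
move_tool(offsets=[{"tz":-0.1,"finger_gap":0.03},{"tz":-0.25,"finger_gap":0.03},{"tz":-0.39,"finger_gap":0.03},{"tz":-0.39,"finger_gap":0.03},{"tz":-0.39,"finger_gap":0.03},{"tz":-0.39,"finger_gap":0.03},{"tz":-0.34,"finger_gap":0.03},{"ty":-0.15,"tz":-0.1,"finger_gap":0.03},{"ty":-0.3,"finger_gap":0.03}])

```text
clock: 4.12
ee_pos: [0.4954, -0.2074, 0.2784]
ee_rot: [3.138, -0.003, 0.312]
ft_force: [0.2, -0.3, -1.2]
finger_gap: 0.0458
gripper_force: 61.7
```

Call:
move_tool(offsets=[{"tx":-0.03,"ty":-0.39,"finger_gap":0.03},{"tx":-0.03,"ty":-0.39,"finger_gap":0.03},{"tx":-0.03,"ty":-0.39,"finger_gap":0.03},{"tx":-0.03,"ty":-0.39,"finger_gap":0.03},{"tx":-0.03,"ty":-0.39,"finger_gap":0.03},{"tx":-0.03,"ty":-0.39,"finger_gap":0.03},{"tx":-0.03,"ty":-0.39,"finger_gap":0.03},{"tx":-0.03,"ty":-0.39,"finger_gap":0.03},{"ty":-0.2,"finger_gap":0.03},{"ty":-0.13,"finger_gap":0.03}])

```text
clock: 4.95
ee_pos: [0.3639, 0.1165, 0.2748]
ee_rot: [-3.141, -0.001, 0.316]
ft_force: [0.5, 0.1, -0.7]
finger_gap: 0.0453
gripper_force: 61.7
```

Call:
move_tool(offsets=[{"finger_gap":0.03},{"finger_gap":0.03},{"finger_gap":0.03},{"finger_gap":0.03}])

```text
clock: 5.28
ee_pos: [0.3657, 0.1137, 0.2743]
ee_rot: [3.141, 0.0, 0.313]
ft_force: [0.1, 0.2, -0.7]
finger_gap: 0.0457
gripper_force: 61.7
```

```bash
python3 - <<'E'
from h import *
im,T=wcap("pics/w2.png");np.save("T2.npy",T);cv2.imwrite("pics/top2.png",manip.snapshot("top"));cv2.imwrite("pics/side2.png",manip.snapshot("side"));s=manip.read_state();print(s['clock'],s['ft_force'],T,wproj(T,[.452,.143,.178]),wproj(T,[.452,.143,.134]),s['joints'])
E
```

```text
5.4333 [-0.955   0.7175  0.3418] [[ 0.9515  0.3076 -0.      0.3657]
 [ 0.3076 -0.9515 -0.0001  0.1137]
 [-0.0001  0.0001 -1.      0.2743]
 [ 0.      0.      0.      1.    ]] [258.6025  85.3299] [258.8721  87.6208] [ 0.2351 -0.5572  1.9668 -0.0001  1.7322  1.4934]
```

View pics/w2.png

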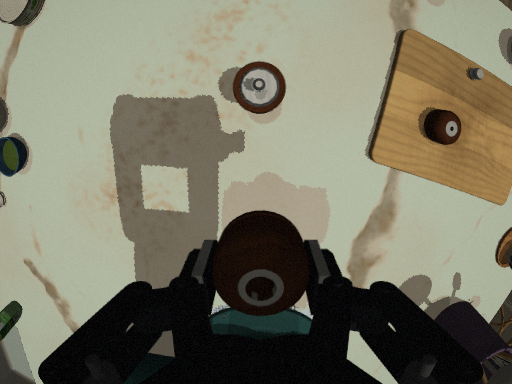

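The wrist view shows the pepper mill from almost straight above: collar at about (259,87), shaft tip at (259,85). The held head's rim is at about (261,288). I'll measure the mill axis, and the head axis in the tool.

```bash
python3 - <<'E'
from h import *
im=cv2.imread("pics/w2.png");T=np.load("T2.npy")
hsv=cv2.cvtColor(im,cv2.COLOR_BGR2HSV)
def big(x0,y0,x1,y1,f):
    m=f(hsv[y0:y1,x0:x1]).astype(np.uint8);cs,_=cv2.findContours(m,0,2);k=max(cs,key=cv2.contourArea)
    c,r=cv2.minEnclosingCircle(k);e=cv2.fitEllipse(k) ;return np.add(c,[x0,y0]),r,np.add(e[0],[x0,y0]),e[1]
col=big(236,65,282,109,lambda h:(h[...,1]<70)&(h[...,2]>70));print("collar",col,wonz(T,col[2],.134))
mid=big(225,55,292,120,lambda h:(h[...,1]>100)&(h[...,2]<110));print("mill top",mid,wonz(T,mid[2],.122))
rim=big(230,260,292,313,lambda h:(h[...,1]<70)&(h[...,2]>55));zt=T[2,3]+.0168
P=wonz(T,rim[2],zt);print("rim",rim,P,"in tool",T[:3,:3].T@(P-T[:3,3]))
f=lambda x,y,w,h,k,i=im:cv2.resize(i[y:y+h,x:x+w],None,fx=k,fy=k,interpolation=cv2.INTER_CUBIC)
cv2.imwrite("pics/z2.png",np.vstack([f(229,57,60,60,6),f(231,255,60,60,6)]))
E
```

```text
collar (array([259.3718,  86.5513]), 18.69278335571289, array([258.9733,  86.1533]), (34.87076950073242, 35.758445739746094)) [0.4533 0.1433 0.134 ]
mill top (array([258.686 ,  86.9186]), 26.18393898010254, array([258.7896,  87.0516]), (50.710357666015625, 51.357784271240234)) [0.4529 0.1434 0.122 ]
rim (array([260.5, 286. ]), 22.522310256958008, array([260.2795, 286.9807]), (34.48957824707031, 43.95310592651367)) [0.3662 0.1141 0.2911] in tool [ 0.0006 -0.0002 -0.0168]
```

View pics/z2.png

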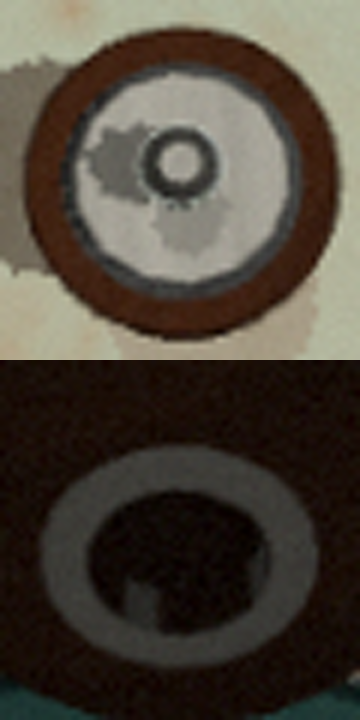

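To row units: 0.0305 m is 0.305, -0.0012 m is -0.012.

Call:
move_tool(offsets=[{"tx":0.305,"ty":-0.012,"finger_gap":0.03},{"tx":0.305,"finger_gap":0.03},{"tx":0.306,"finger_gap":0.03},{"tz":0.3,"finger_gap":0.03},{"tz":0.25,"finger_gap":0.03},{"tz":0.1,"finger_gap":0.03},{"finger_gap":0.03},{"finger_gap":0.03},{"finger_gap":0.03}])

```text
clock: 6.18
ee_pos: [0.4527, 0.1438, 0.2112]
ee_rot: [3.141, -0.002, 0.313]
ft_force: [0.5, -0.0, -1.0]
finger_gap: 0.0455
gripper_force: 61.8
```

```bash
python3 - <<'E'
from h import *
im,T=wcap("pics/w3.png");s=manip.read_state();print(s['clock'],s['ft_force'],T)
S=manip.snapshot("side");cv2.imwrite("pics/side3.png",S)
H=[T[0,3],T[1,3]]
print("tool axes err to mill",T[:3,:3].T@(np.array([.4530,.1434,0])-T[:3,3])-[.0006,-.0002,0])
u=proj("side",[.453,.1434,.15]).astype(int);print(u)
c=cv2.resize(S[u[1]-45:u[1]+55,u[0]-50:u[0]+50],None,fx=5,fy=5,interpolation=cv2.INTER_CUBIC)
cv2.imwrite("pics/z3.png",cv2.convertScaleAbs(c,alpha=1.8))
E
```

```text
6.2333 [ 0.1806  0.2825 -0.6986] [[ 0.9513  0.3084  0.0021  0.4527]
 [ 0.3084 -0.9513  0.0006  0.1438]
 [ 0.0022  0.0001 -1.      0.2112]
 [ 0.      0.      0.      1.    ]]
tool axes err to mill [-0.0009  0.0006  0.2112]
[209 168]
```

View pics/z3.png

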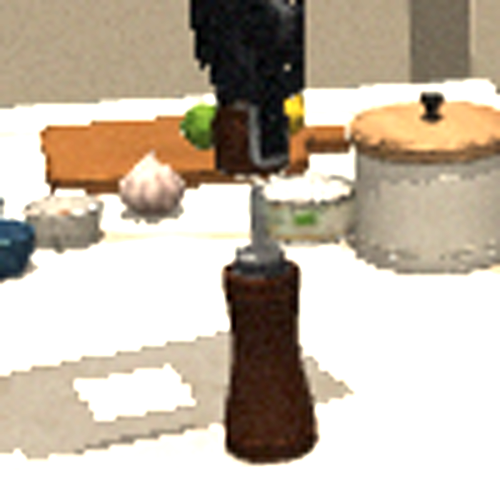

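The side view shows the head above the shaft, looking about 1 px left of the mill axis. I'll check that numerically.

```bash
python3 - <<'E'
from h import *
S=cv2.cvtColor(cv2.imread("pics/side3.png"),cv2.COLOR_BGR2GRAY).astype(int)
ax=lambda z:proj("side",[.453,.1434,z])
for z in(.0,.122,.134,.178,.188,.2):print(z,ax(z))
r=lambda z:.024*proj("side",[.453,.1434,z])[0]
o=np.array(manip.calibration("side")['R'])[0]
print("half width 24mm px",proj("side",np.array([.453,.1434,.19])+.024*o)[0]-ax(.19)[0])
for v in list(range(144,160,2))+[163,165,167,178,182,186]:print(v,S[v,198:224])
E
```

```text
0.0 [212.3556 211.7519]
0.122 [210.1727 176.4986]
0.134 [209.9488 172.8819]
0.178 [209.1127 159.3792]
0.188 [208.9193 156.2563]
0.2 [208.6856 152.4818]
half width 24mm px 7.8271955802702
144 [ 99  93 101  80  42  11  18  27  42  46  34  43  27   7   7   9  10  27
 128 131 129 103 186 187 186 187]
146 [ 74  84  88  59  11  15  14  16  17  16  19  55  26   2   5  26  11   9
  29  91  77  71 190 190 184 181]
148 [65 75 71 19 15 15 20 17 26 28 26 51 42  7 13 10  6 14 23 55 52 58 95 95
 82 82]
150 [43 42 45 25 14 13 10 21 22 21 22 62 43  8  7 12 10  6 39 69 81 79 69 52
 73 71]
152 [61 38 38 57  9 14 12 15 22 16 18 58 55  8 12  6  6  6 25 78 82 74 36 38
 42 39]
154 [ 77  78  80  76  14  17  18  15  18  18  19  48  70  24  21  36  34  45
  45  82  73  65  72 194 196 197]
156 [ 81  81  80  79  18  21  22  20  22  22  22  17  22  36  32  23  17  29
  53  43  44  42  58 193 193 195]
158 [ 42  46  45  42  43  40  42  40  94  95  58  97 101  50  54 146 123 101
  80 104 123 126 154 148 151 129]
163 [195 197 193 198 196 198 196 195 197 194 163  66  66  71  71  65  57  87
  81  82 106 102  90  65 108  57]
165 [195 197 197 196 197 194 195 197 196 195 161  64  63  70  79  80  84  91
  97  78  98  95  88  75  84  80]
167 [193 197 193 195 198 196 197 197 197 198 193  57  59  58  67  73  72  79
  94  86  64  56  60  59  82  97]
178 [198 199 199 197 194  97  26  33  30  35  40  46  41  42  18  23  19  22
  22  16  25 151 196 196 197 197]
182 [199 199 197 197 196 193  15   8  22  19  23  23  21  23  18  19  20  24
  21  10  34 197 197 197 195 198]
186 [197 195 198 197 196 194 147  10  14  15  20  14  22  13  16  20  20  17
  17  16  62 195 197 197 196 196]
```

The head and mill axes agree to about 1 mm, so I'll descend gently onto the shaft.

To row units: 0.008 m is 0.08, 0.005 m is 0.05.

Call:
move_tool(offsets=[{"tz":0.08,"finger_gap":0.03},{"tz":0.08,"finger_gap":0.03},{"tz":0.05,"finger_gap":0.03},{"tz":0.05,"finger_gap":0.03},{"finger_gap":0.03},{"finger_gap":0.03}])

```text
clock: 6.78
ee_pos: [0.4522, 0.1438, 0.183]
ee_rot: [-3.142, 0.001, 0.314]
ft_force: [0.2, -0.2, -0.7]
finger_gap: 0.0455
gripper_force: 61.8
```

The underside is now 18 mm below the tip with no force, so the shaft is in the bore.

To row units: 0.007 m is 0.07, 0.006 m is 0.06.

Call:
move_tool(offsets=[{"tx":0.005,"tz":0.07,"finger_gap":0.03},{"tz":0.07,"finger_gap":0.03},{"tz":0.06,"finger_gap":0.03},{"finger_gap":0.03},{"finger_gap":0.03},{"finger_gap":0.03}])

```text
clock: 7.28
ee_pos: [0.4528, 0.144, 0.1634]
ee_rot: [3.142, -0.0, 0.314]
ft_force: [0.7, -0.2, -0.4]
finger_gap: 0.0452
gripper_force: 61.8
```

To row units: 0.004 m is 0.04, 0.003 m is 0.03.

Call:
move_tool(offsets=[{"tz":0.04,"finger_gap":0.03},{"tz":0.03,"finger_gap":0.03},{"tz":0.02,"finger_gap":0.03},{"finger_gap":0.03},{"finger_gap":0.03},{"finger_gap":0.03}])

```text
clock: 7.78
ee_pos: [0.4529, 0.144, 0.1547]
ee_rot: [3.142, -0.001, 0.314]
ft_force: [0.8, 0.4, 3.8]
finger_gap: 0.0456
gripper_force: 62.4
```

Contact came at about 0.157 as predicted. I'll press on 3.2 mm.

To row units: 0.0012 m is 0.012, 0.001 m is 0.01.

Call:
move_tool(offsets=[{"tz":0.012,"finger_gap":0.03},{"tz":0.01,"finger_gap":0.03},{"tz":0.01,"finger_gap":0.03},{"finger_gap":0.03},{"finger_gap":0.03},{"finger_gap":0.03}])

```text
clock: 8.28
ee_pos: [0.453, 0.144, 0.1519]
ee_rot: [3.142, -0.001, 0.314]
ft_force: [-1.0, 0.2, 9.6]
finger_gap: 0.0458
gripper_force: 62.9
```

```bash
python3 - <<'E'
from h import *
f=[]
for i in range(8):
    S=manip.snapshot("side");s=manip.read_state();f.append(s['ft_force'])
print(np.mean(f,0),np.std(f,0),s['ee_pos'],s['clock'])
E
```

```text
[-1.3284 -0.3955  9.7035] [0.5738 0.4869 0.3053] [0.453 0.144 0.152] 8.6833
```

Call:
move_tool(offsets=[{"tz":0.008,"finger_gap":0.03},{"finger_gap":0.03},{"finger_gap":0.03},{"finger_gap":0.03},{"finger_gap":0.03},{"finger_gap":0.03}])

```text
clock: 9.18
ee_pos: [0.453, 0.1441, 0.1513]
ee_rot: [3.142, -0.001, 0.314]
ft_force: [-2.0, -1.3, 11.4]
finger_gap: 0.046
gripper_force: 63.0
```

```bash
python3 - <<'E'
from h import *
f=[]
for i in range(8):
    S=manip.snapshot("side");s=manip.read_state();f.append(s['ft_force'])
print(np.mean(f,0),np.std(f,0),s['ee_pos'],s['clock'],s['finger_gap'],s['gripper_force'])
u=proj("side",[.453,.1434,.12]).astype(int)
c=cv2.resize(S[u[1]-50:u[1]+50,u[0]-50:u[0]+50],None,fx=5,fy=5,interpolation=cv2.INTER_CUBIC)
cv2.imwrite("pics/z4.png",cv2.convertScaleAbs(c,alpha=1.8))
E
```

```text
[-1.9393 -0.5387 11.0908] [0.4705 0.4353 0.6384] [0.4531 0.1441 0.1513] 9.5833 0.045826547766693676 62.97835629433442
```

View pics/z4.png

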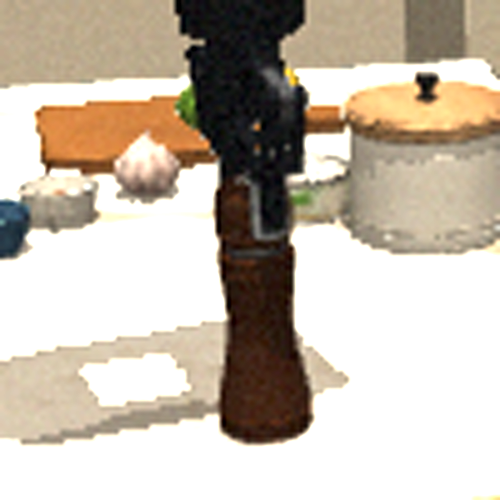

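The head is seated on the pressed collar and the mill is upright. The push is about 11.9 N (11.1 N measured plus 0.8 N head weight), held with the grip on its sides. I'm handing it in.

```bash
python3 -c "
from rig import manip
print(manip.close_job())"
```

```text
the job is handed in; nothing more can be done
None
```

The wide-bore head (head_a) is on the pepper mill's shaft, gripped by its sides and held against the sprung collar at about 12 N, with the mill upright; I handed the job in at about 9.6 s on the robot's clock.

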